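# Index and lock the engraver's dividing table

### The arm

A 6-joint arm with a two-finger parallel gripper is mounted at the origin on the work surface. World frame = base frame: x ahead of the robot, y to its left, z up, the work surface at z = 0. Lengths are in m, angles in rad, forces in N, time in s.
With the tool pointing down it reaches from about 0.4 to 0.825 m from the base axis. Payload 7 kg.
Tool frame: the origin (TCP) lies at the very end of the fingers, on their centre line; the grasp point (between the pads) lies 19 mm behind it; z points along the fingers, y is the line along which they close (so a half turn about z gives the same grasp; the last joint's range is limited). The gripper opens to 85 mm and grips with 20 to 120 N. Pads are 22 mm wide; open, the fingers measure 114 mm over their backs; the gripper's body (76 mm by 85 mm) begins 54 mm behind the grasp point. The pads swing forward as they close: fully open they stand 13 mm farther back than shut.
Start: joints at [1.432, 0.359, 0.012, 0, -1.224, -0.288], TCP at [0.279, 0.614, 0.208] pointing down, gripper open.
Joint ranges: [-3.07, 3.07], [-1.43, 2.12], [-1.02, 1.25], [-3.03, 1.67], [-3.05, -0], [-3.03, 3.03]. Speed limits (rad/s): [2.39, 2.39, 3.01, 3.14, 3.14, 3.14].

### API

Orientations are given as a unit quaternion [w, x, y, z].
In Python, from bench import manip, viewer, job gives the robot as it stands. The module is installed in compiled form; this text tells all that it offers.
- The arm moves only by the tool jog_arm, never from a script. Its argument "increments" is a list of rows, each an object with "slide": the shift along the tool's x, y, z scaled (see below), a list of three; "roll": the turn about the tool's z scaled (see below). In form: [{"slide": [x, y, z], "roll": roll}, ...]. A call has 1 to 10 rows; each row shifts and turns the commanded pose from where the row before left it, along the tool's axes as they then stand; what a row does not reach is not made up. The controller multiplies each number of a shift by 0.03 m and each number of a turn by 360 degrees. A row lasts 1/12 s, in which the tool goes at most 41.7 mm and 7.16 degrees, less where a joint would pass 70% of its speed; a pose out of reach is approached as far as the arm can. A call with a number of a shift or a turn outside -1 to 1 is refused whole. A call with a gripper value outside its range is refused whole. "hand" is the opening, from -1 (shut) to 1 (fully open), set as the call begins (left out, the last holds). The fingers move at their own pace and stop on an object; "grip_force" is the grip in N (left out, the last holds). Time passes only in rows, so rows that do not move let the fingers close. It gives the time, the measured TCP pose, the force, the opening and the grip force at its end, in the units of the state.
- manip.get_state(): the state, without advancing time (a new reading comes with each control period).
- viewer.get_image(name): name is "side" or "top"; returns (picture, depth): 400x640x3 uint8, blue, green, red; 400x640 float32, m along the optical axis (not along the pixel's ray), 0 where there is no reading.
- viewer.camera_model(name): a dict with "fx", "fy", "cx", "cy" (pixels), "R" (3x3) and "t" (3): a world point X has camera coordinates R X + t. Camera axes: x right, y down, z forward; pixel columns grow to the right and rows downward; lengths in m; the calibration is good to about 2 mm. A picture is of the moment at which its call begins. camera_model takes no time and is no camera call.
- job.finish_job(): hands the job in; it is judged then, once.
The state is a dict: "clock": time; "q": joint angles; "dq": joint speeds; "joint_efforts": joint torques, N m; "tool_pos": TCP position; "orientation": TCP orientation; "ft_force": force on the tool from outside, world axes, zero at the start; "torque": the same for the moment, N m; "gripper_width": finger opening in m; "grasp_force": force on a finger pad.
Only numpy, scipy, OpenCV 4.12 (cv2) and the standard library are available. Lean on these libraries where they do the work, as an engineer would, in place of code of your own. Each camera call takes 0.05 s, during which the arm holds its last target. There are 200 camera calls.

### The job

Ready the dividing table for engraving: push gently with a fingertip on the wheel's arms until its pointed arm points at the upright pin of the index post, and leave it there. Only then push the lock lever round until it meets the small stop pin beside its pivot. Everything is only pushed, nothing is gripped or lifted: the brass medal stays lying on the wheel, and the things lying about are left where they are.

Things in the scene. Friction and masses are not known exactly. Their poses are not given: they have to be found in the camera images.
- base: The dividing table: fixed dark grey plate 260 x 400 x 14 mm on the bench, with a dark round housing (110 mm across, top 44 mm above the bench) under the steel wheel, and the lock lever at one end. Origin on the wheel's axis at bench height, z up; the plate spans x -130..130, y -230..170 mm in this frame. Position and yaw vary.
- hub (a point): On the wheel's vertical axis, 50 mm above the bench. The wheel is a steel disc 112 mm across, 44 to 56 mm above the bench, with three level arms at 120 degrees, centred 50 mm above the bench, free below: a flat one 12 mm wide, 10 mm high, straight to 100 mm from the axis, then tapering to a point, and two 10 mm rods with 20 mm balls at 88 mm from the axis.
- pointer_tip (a point): The sharp tip of the wheel's pointed arm, 115 mm from the axis, 50 mm above the bench; turns with the wheel.
- wheel (a joint): Angle of the wheel in rad, grows anticlockwise seen from above; 0 when the pointed arm points along base +x. Turns freely either way with light friction (0.12 N m, about 1.5 N at 85 mm) and stays where it is left.
- index_mark (a point): Where the pointer's tip belongs: 115 mm from the wheel's axis, 50 mm above the bench, 21 mm inward of the index post's pin (8 mm thick, top 64 mm above the bench, on a grey foot 30 x 34 x 10 mm fixed on the plate in a different place round the wheel each time). At the start the pointer stands 0.5 to 2.9 rad clockwise of it seen from above.
- lever_pivot (a point): Vertical pivot axis of the lock lever, 46 mm above the bench, at base x 0, y -165 mm, on a dark boss 26 mm across.
- lever_tip (a point): Centre of the lever's black end knob (18 mm across, 39 to 59 mm above the bench), 81 mm from the pivot. The lever is a level steel bar 12 mm wide and 9 mm high, centred 46 mm above the bench.
- lock_lever (a joint): Angle of the lock lever in rad, growing anticlockwise seen from above: at 0 it points along base -x, at 1.4 it meets its stop pin and points nearly along base -y (locked). The stop pin is 8 mm thick, 52 mm tall. Starts between 0 and 0.5. Light friction (0.12 N m), stays where it is left. It does not really block the wheel.
- medal: Brass medal 60 mm across and 6 mm thick, lying loose on the wheel's disc between three low dowel pins; origin at the centre of its underside, 56 mm above the bench.
- parallel: Bystander: steel block 65 x 22 x 18 mm lying on the plate beside the lever's pivot; origin under its centre.
- loupe: Bystander: black loupe, 34 mm across and 26 mm high, standing on the plate between wheel and lever; origin under its centre.
- screwdriver: Bystander: screwdriver 160 mm long lying on the bench to the right; origin under its middle.
- jar: Bystander: glass jar 48 mm across and 55 mm high on the bench to the right; origin under its centre.
- graver: Bystander: graver with wooden handle, 110 mm long, lying on the bench to the left; origin under its middle.
- weight: Bystander: brass weight 44 mm across and 56 mm high with a knob, on the bench to the left; origin under its centre.
Things that resemble listed ones, but are neither listed nor needed, are in the scene too. There is more than one size of the medal; the one meant has the size given above.

How it is judged:
By the outcome, as a careful person would: the job done as asked, in the order asked, and still so for the second after the job is handed in, with the robot touching nothing.
It also fails if it takes over 54 s, if anything falls off the work surface, if the arm or the gripper's body presses on something with over 40 N, if the wrist force passes 120 N, or if a joint passes its speed limit or range.

## Working session

There is one attempt and no reset: what is moved stays moved. The work goes in short steps, Python scripts to look and compute and a tool call to move; the robot and the scene stay as the last step left them, time stands still between calls to the robot, and variables do not carry over. Pictures are saved under pics/ and viewed, at most 10 in all, crops included, and the job is handed in when it is done.

Besides the shell and the picture viewer there is one more tool, called after ">>>" in YAML: its name, and indented under it one key for each argument. jog_arm: Moves the arm, as the interface text tells. Its arguments: {"type":"object","properties":{"increments":{"type":"array"},"hand":{"type":"number"},"grip_force":{"type":"number"}},"required":["increments"]}

```bash
mkdir -p pics; python3 - <<'E'
from bench import manip, viewer
import cv2, numpy as np
for n in("top","side"):
    im,d=viewer.get_image(n); cv2.imwrite(f"pics/{n}0.png",im); np.save(f"{n}0.npy",d)
    print(n,viewer.camera_model(n))
s=manip.get_state();print(s)
E
```

```text
top {'fx': 394.2302267649893, 'fy': 394.2302267649893, 'cx': 322.5574407026711, 'cy': 196.97532538583525, 'R': array([[-0.0085831 , -0.99996088,  0.00213937],
       [-0.98256793,  0.00803645, -0.18573013],
       [ 0.18570567, -0.00369621, -0.98259846]]), 't': array([0.02295719, 0.59460936, 1.27916411])}
side {'fx': 460.3274624011047, 'fy': 460.3274624011047, 'cx': 324.77240088171135, 'cy': 202.4709780605511, 'R': array([[-0.96603539, -0.25761235, -0.02028576],
       [-0.1663268 ,  0.67995374, -0.71414165],
       [ 0.19776509, -0.68651204, -0.69970721]]), 't': array([0.56643606, 0.14032032, 1.11521349])}
{'clock': 0.1, 'q': array([ 1.43207518e+00,  3.59313016e-01,  1.11499145e-02, -3.14439696e-04,
       -1.22406211e+00, -2.88071281e-01]), 'dq': array([-0.00018285, -0.00183514,  0.00331286,  0.00290088, -0.00099187,
       -0.00029733]), 'joint_efforts': array([-1.75037254e-03, -5.84765875e+01,  2.94110602e+01,  6.95456073e+00,
       -3.14768949e-03,  1.34107475e-05]), 'tool_pos': array([0.27927017, 0.61402048, 0.20715752]), 'orientation': array([ 7.23481260e-04,  9.77305703e-01, -2.11832554e-01, -9.41115606e-05]), 'ft_force': array([-0.53627956,  1.10889232, -0.706965  ]), 'torque': array([-0.01740833,  0.01462198,  0.00673753]), 'grasp_force': 0.0, 'gripper_width': 0.08564024770966569}
```

View pics/top0.png

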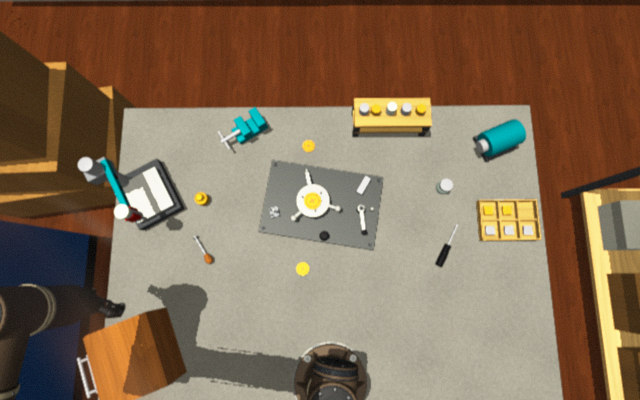

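View pics/side0.png

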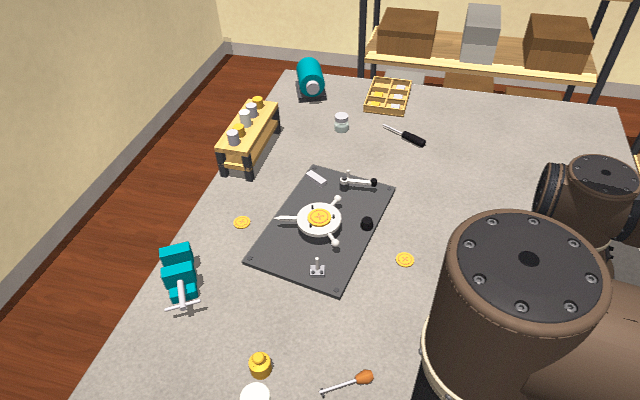

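The top view shows the plate at (321,205), the wheel hub at (313,201), the pointer up at (307,171), the index post at (274,212), and the lever from its pivot at about (362,208) to its black knob at (364,231). The other yellow discs, at (308,146) and (303,269), lie on the bench. The medal meant is the one on the wheel. I'll enlarge to confirm.

```bash
cat > h.py <<'E'
from bench import manip, viewer
import cv2, numpy as np
M={n:viewer.camera_model(n) for n in("top","side")}
def ray(n,u,v,z):
    m=M[n];R=m["R"];c=-R.T@m["t"];d=R.T@np.array([(u-m["cx"])/m["fx"],(v-m["cy"])/m["fy"],1.])
    return c+d*(z-c[2])/d[2]
def proj(n,X):
    m=M[n];p=m["R"]@np.asarray(X)+m["t"];return np.array([m["fx"]*p[0]/p[2]+m["cx"],m["fy"]*p[1]/p[2]+m["cy"]])
E
python3 - <<'E'
import cv2
a=cv2.imread("pics/top0.png")[155:255,253:388];b=cv2.imread("pics/side0.png")[160:300,240:400]
cv2.imwrite("pics/c1.png",cv2.resize(a,None,fx=5.9,fy=5.9,interpolation=cv2.INTER_CUBIC))
cv2.imwrite("pics/c2.png",cv2.resize(b,None,fx=4.2,fy=4.2,interpolation=cv2.INTER_CUBIC))
E
```

```text
(no output)
```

View pics/c1.png

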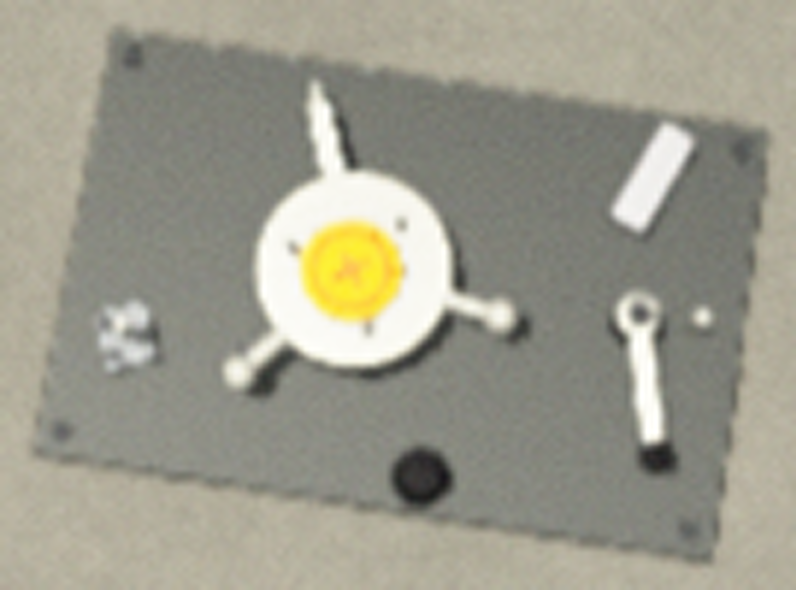

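View pics/c2.png

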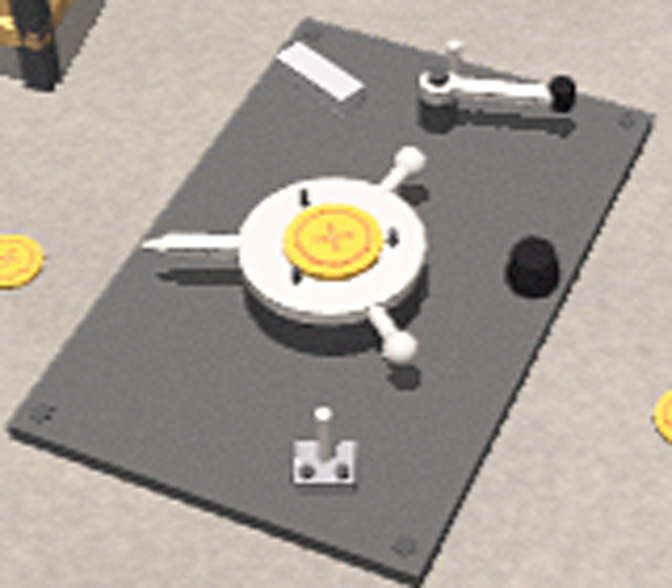

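Confirmed: the medal meant lies between the dowels on the wheel (crop 1, 352,270). In crop 2, the index pin top is at (322,413), the pointer tip at (148,243), the lever knob at (563,92) and the stop pin at (455,47).

```bash
cat > fit.py <<'E'
from h import *
from scipy.optimize import least_squares
t=lambda u,v:("top",253+u/5.9-.4,155+v/5.9-.4)
s=lambda u,v:("side",240+u/4.2-.4,160+v/4.2-.4)
rot=lambda a:np.array([np.cos(a),np.sin(a)])
def model(p):
    x,y,yaw,w,im,l=p; b=np.array([x,y])
    P=lambda r,a,z,o=(0,0):np.r_[b+o[0]*rot(yaw)+o[1]*rot(yaw+np.pi/2)+r*rot(a+yaw),z]
    piv=(0,-.165)
    return [(P(0,0,.056),[t(354,270),s(332,248)]),(P(.115,w,.05),[t(314,82),s(146,243)]),
     (P(.088,w+2.0944,.056),[t(239,368)]),(P(.088,w+2.0944,.05),[s(400,346)]),
     (P(.088,w-2.0944,.056),[t(503,314)]),(P(.088,w-2.0944,.05),[s(410,161)]),
     (P(.136,im,.063),[s(322,412)]),(P(.136,im,.024),[t(128,335)]),
     (P(0,0,.051,piv),[t(638,313),s(437,80)]),
     (P(.081,np.pi+l,.055,piv),[t(657,456),s(563,88)]),
     (P(0,0,.014,(.13,.17)),[t(115,30)]),(P(0,0,.014,(-.13,.17)),[t(37,455)]),
     (P(0,0,.014,(.13,-.23)),[t(768,130)]),(P(0,0,.014,(-.13,-.23)),[t(712,560)])]
def res(p): return np.concatenate([proj(n,X)-[u,v] for X,L in model(p) for n,u,v in L])
r=least_squares(res,[.56,.03,-.15,1.7,2.9,.3],loss="soft_l1")
x,y,yaw,w,im,l=r.x
print(r.x.round(4));print(res(r.x).reshape(-1,2).round(1).tolist())
for X,_ in model(r.x): print(X.round(4))
E
python3 fit.py; python3 - <<'E'
import sys; sys.path.insert(0,'.')
from h import *
for n,u,v,z in[("top",253+420/5.9,155+475/5.9,.04),("top",253+703/5.9-.4,155+318/5.9-.4,.052),("top",253+652/5.9,155+178/5.9,.032)]: print(ray(n,u,v,z).round(3))
from scipy.spatial.transform import Rotation as R
q=manip.get_state()["orientation"];print(R.from_quat(np.r_[q[1:],q[0]]).as_matrix().round(3))
E
```

```text
[ 0.5856  0.0511 -0.1629  0.3659  1.9591  0.2526]
[[0.2, -0.6], [0.7, -1.2], [0.1, -0.6], [-0.1, 0.4], [0.1, 0.1], [0.8, 0.7], [-0.2, -0.2], [0.8, 0.7], [0.5, 0.6], [0.2, -1.0], [0.3, -0.3], [0.9, 0.2], [-0.0, -0.8], [0.4, 0.1], [-0.5, -0.6], [-0.7, -0.5], [0.4, -0.7], [0.4, -0.3]]
[0.5856 0.0511 0.056 ]
[0.6982 0.0743 0.05  ]
[0.5271 0.1169 0.056 ]
[0.5271 0.1169 0.05  ]
[ 0.5578 -0.0324  0.056 ]
[ 0.5578 -0.0324  0.05  ]
[0.5552 0.1837 0.063 ]
[0.5552 0.1837 0.024 ]
[ 0.5588 -0.1117  0.051 ]
[ 0.4781 -0.119   0.055 ]
[0.7414 0.1978 0.014 ]
[0.4848 0.2399 0.014 ]
[ 0.6765 -0.1969  0.014 ]
[ 0.42   -0.1548  0.014 ]
[0.466 0.014 0.04 ]
[ 0.555 -0.148  0.052]
[ 0.64  -0.124  0.032]
[[ 0.91  -0.414 -0.   ]
 [-0.414 -0.91  -0.001]
 [ 0.     0.001 -1.   ]]
```

>>> jog_arm:
  increments:
    - {"slide":[0.5,0.3,0],"roll":0}
    - {"slide":[0.95,0.57,0],"roll":0}
    - {"slide":[0.95,0.57,0],"roll":0}
    - {"slide":[0.95,0.57,0],"roll":0}
    - {"slide":[0.95,0.57,0],"roll":0}
    - {"slide":[0.95,0.57,0],"roll":0}
    - {"slide":[0.95,0.57,0],"roll":0}
    - {"slide":[0.95,0.57,0],"roll":0}
    - {"slide":[0.95,0.57,0],"roll":0}
    - {"slide":[0.95,0.57,0],"roll":0}
  hand: -1

```text
clock: 0.93
tool_pos: [0.4597, 0.3517, 0.2079]
orientation: [0.0, 0.977, -0.212, -0.0]
ft_force: [0.8, 0.5, 0.4]
gripper_width: 0.0004
grasp_force: 0.0
```

>>> jog_arm:
  increments:
    - {"slide":[0.95,0.57,0],"roll":0}
    - {"slide":[0.95,0.57,0],"roll":0}
    - {"slide":[0.95,0.57,0],"roll":0}
    - {"slide":[0.95,0.57,0],"roll":0}
    - {"slide":[0.95,0.57,0],"roll":0}
    - {"slide":[0.95,0.57,0],"roll":0}
    - {"slide":[0.95,0.57,0],"roll":0}
    - {"slide":[0.95,0.57,0],"roll":0}
    - {"slide":[0.95,0.57,0],"roll":0}
    - {"slide":[0.95,0.57,0],"roll":0}

```text
clock: 1.77
tool_pos: [0.6481, 0.078, 0.2078]
orientation: [0.0, 0.977, -0.212, -0.0]
ft_force: [0.5, 1.3, -0.1]
gripper_width: 0.0001
grasp_force: 0.0
```

>>> jog_arm:
  increments:
    - {"slide":[0.5,0.3,0],"roll":0.015}
    - {"slide":[0,0,0],"roll":0.015}
    - {"slide":[0,0,0],"roll":0.015}
    - {"slide":[0,0,0],"roll":0.015}
    - {"slide":[0,0,0],"roll":0.015}
    - {"slide":[0,0,0],"roll":0.015}
    - {"slide":[0,0,0],"roll":0.015}
    - {"slide":[0,0,0],"roll":0.015}
    - {"slide":[0,0,0],"roll":0.015}
    - {"slide":[0,0,0],"roll":0.015}

```text
clock: 2.6
tool_pos: [0.6572, 0.0652, 0.2076]
orientation: [0.0, 0.773, -0.634, -0.0]
ft_force: [0.7, -0.7, -1.1]
gripper_width: 0.0001
grasp_force: 0.0
```

```bash
cat > st.py <<'E'
from h import *
import sys
from scipy.spatial.transform import Rotation as Ro
def tool(target=None):
    s=manip.get_state();q=s["orientation"];R=Ro.from_quat(np.r_[q[1:],q[0]]).as_matrix()
    print("t",round(s["clock"],2),"pos",s["tool_pos"].round(4),"ang -y",np.degrees(np.arctan2(-R[1,1],-R[0,1])).round(2),"tilt",R[:,2].round(3),"F",s["ft_force"].round(1),"w",round(s["gripper_width"],3),"q",s["q"].round(2))
    if target is not None: print("slide units to target",(R.T@(np.array(target)-s["tool_pos"])/.03).round(3))
if __name__=="__main__": tool([float(a) for a in sys.argv[1:]] or None)
E
python3 st.py .676 .034 .036
```

```text
t 2.6 pos [0.6572 0.0652 0.2076] ang -y 11.26 tilt [-0.001 -0.    -1.   ] F [ 0.7 -0.7 -1.1] w 0.0 q [ 0.39  0.34 -0.02 -0.   -1.21 -0.2 ]
slide units to target [ 1.142 -0.416  5.72 ]
```

>>> jog_arm:
  increments:
    - {"slide":[0.571,-0.208,0],"roll":0}
    - {"slide":[0.571,-0.208,0],"roll":0}
    - {"slide":[0,0,0.82],"roll":0}
    - {"slide":[0,0,0.82],"roll":0}
    - {"slide":[0,0,0.82],"roll":0}
    - {"slide":[0,0,0.82],"roll":0}
    - {"slide":[0,0,0.82],"roll":0}
    - {"slide":[0,0,0.82],"roll":0}
    - {"slide":[0,0,0.6],"roll":0}
    - {"slide":[0,0,0.2],"roll":0}

```text
clock: 3.43
tool_pos: [0.6742, 0.0336, 0.0327]
orientation: [0.002, 0.774, -0.633, -0.002]
ft_force: [-0.7, -0.2, -1.1]
gripper_width: 0.0
grasp_force: 0.0
```

```bash
python3 st.py .676 .034 .036; python3 - <<'E'
from h import *
im,_=viewer.get_image("side");cv2.imwrite("pics/s1.png",cv2.resize(im[100:300,200:440],None,fx=3,fy=3,interpolation=2))
E
```

```text
t 3.43 pos [0.6742 0.0336 0.0327] ang -y 11.5 tilt [-0.005 -0.001 -1.   ] F [-0.7 -0.2 -1.1] w 0.0 q [ 0.34  0.51 -0.18 -0.   -0.89 -0.14]
slide units to target [ 0.    -0.06  -0.112]
```

View pics/s1.png

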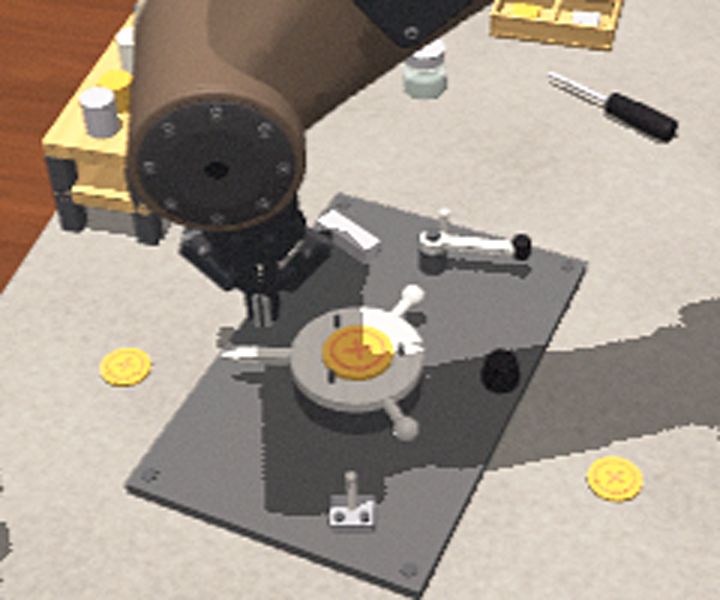

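>>> jog_arm:
  increments:
    - {"slide":[-0.2,-0.06,-0.1],"roll":0}
    - {"slide":[-0.2,0,0],"roll":0}
    - {"slide":[-0.1,0,0],"roll":0}
    - {"slide":[-0.09,-0.015,0],"roll":-0.005}
    - {"slide":[-0.179,-0.03,0],"roll":-0.01}
    - {"slide":[-0.179,-0.03,0],"roll":-0.01}
    - {"slide":[-0.179,-0.03,0],"roll":-0.01}
    - {"slide":[-0.179,-0.03,0],"roll":-0.01}
    - {"slide":[-0.179,-0.03,0],"roll":-0.01}
    - {"slide":[-0.179,-0.03,0],"roll":-0.01}

```text
clock: 4.32
tool_pos: [0.6689, 0.0852, 0.041]
orientation: [-0.001, 0.888, -0.461, 0.001]
ft_force: [0.7, 0.2, -0.6]
gripper_width: 0.0
grasp_force: 0.0
```

```bash
cat > ex.py <<'E'
from st import *
H=np.array([.5856,.0511])
def e():
    tool(); s=manip.get_state();d=s["tool_pos"][:2]-H;q=s["orientation"];R=Ro.from_quat(np.r_[q[1:],q[0]]).as_matrix()
    print("rad",(d@-R[:2,1]).round(4),"tan",(d@-R[:2,0]).round(4))
if __name__=="__main__": e()
E
python3 ex.py
```

```text
t 4.32 pos [0.6689 0.0852 0.041 ] ang -y 35.16 tilt [ 0.002  0.001 -1.   ] F [ 0.7  0.2 -0.6] w 0.0 q [ 0.42  0.49 -0.19  0.   -0.89  0.2 ]
rad 0.0877 tan -0.0201
```

>>> jog_arm:
  increments:
    - {"slide":[-0.2,-0.02,0.06],"roll":-0.01}
    - {"slide":[-0.2,-0.02,0.06],"roll":-0.01}
    - {"slide":[-0.179,-0.02,0],"roll":-0.01}
    - {"slide":[-0.179,-0.03,0],"roll":-0.01}
    - {"slide":[-0.179,-0.03,0],"roll":-0.01}
    - {"slide":[-0.179,-0.03,0],"roll":-0.01}
    - {"slide":[-0.179,-0.03,0],"roll":-0.01}
    - {"slide":[0,0,0],"roll":0}

```text
clock: 4.98
tool_pos: [0.6445, 0.1164, 0.0374]
orientation: [-0.001, 0.967, -0.256, 0.001]
ft_force: [-0.5, 0.2, 0.0]
gripper_width: -0.0003
grasp_force: 0.0
```

```bash
python3 ex.py; python3 - <<'E'
from h import *
im,_=viewer.get_image("side");a=im[160:290,230:400]
im2,_=viewer.get_image("top");b=im2[150:260,250:390]
a=cv2.resize(a,(400,306),interpolation=2);b=cv2.resize(b,(389,306),interpolation=2)
cv2.imwrite("pics/s2.png",np.hstack([a,b]))
E
```

```text
t 4.98 pos [0.6445 0.1164 0.0374] ang -y 60.37 tilt [ 0.002  0.001 -1.   ] F [-0.5  0.2  0. ] w -0.0 q [ 0.48  0.47 -0.24 -0.   -0.86  0.58]
rad 0.0859 tan -0.0189
```

View pics/s2.png

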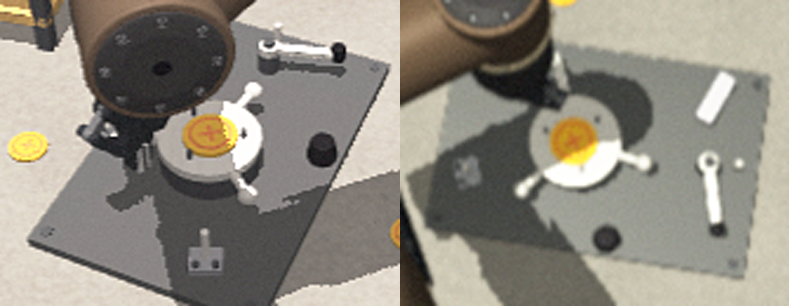

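```bash
python3 - <<'E'
from h import *
print(proj("side",[.6742,.0336,.0327]),proj("side",[.6445,.1164,.0374]),proj("top",[.6445,.1164,.0374]))
im,d=viewer.get_image("side");cv2.imwrite("pics/s3.png",cv2.resize(im[190:260,255:345],None,fx=8,fy=8,interpolation=2))
E
```

```text
[288.7208845  213.06502506] [289.56987834 237.12346574] [293.92686909 184.04350363]
```

View pics/s3.png

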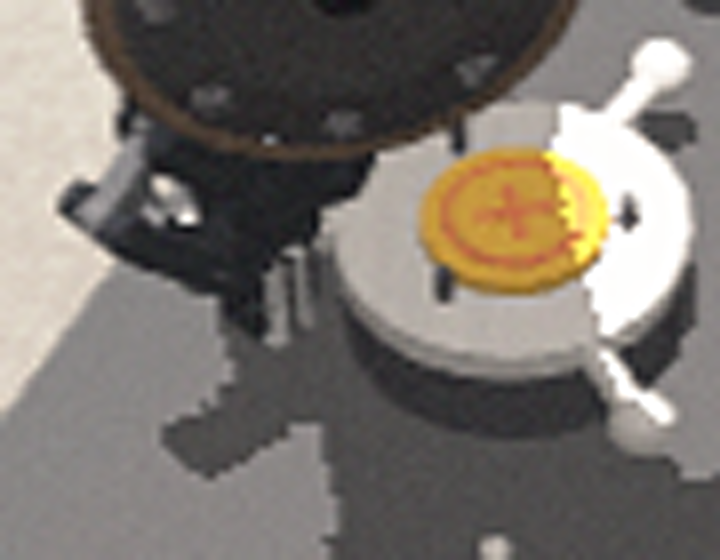

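The picture shows the fingertip at crop (288,340), about 4.5 px above where the reported TCP projects. The shut tip ends about 13 mm higher than reported, so it passed over the pointer. The wheel has not moved. I'll check the tip height with depth.

```bash
python3 - <<'E'
from h import *
im,d=viewer.get_image("side")
m=M["side"]
for v in range(220,238,2):
    o=[]
    for u in (286,289,290,292,293,294):
        z=d[v,u];X=m["R"].T@(np.array([(u-m["cx"])/m["fx"]*z,(v-m["cy"])/m["fy"]*z,z])-m["t"]);o.append(tuple((X*1000).round().astype(int).tolist()))
    print(v,o)
E
python3 ex.py
```

```text
220 [(642, 133, 117), (638, 124, 108), (638, 118, 102), (634, 116, 101), (634, 108, 93), (647, 70, 50)]
222 [(643, 131, 107), (637, 128, 106), (637, 120, 98), (634, 116, 94), (635, 106, 84), (658, 44, 13)]
224 [(645, 128, 97), (639, 123, 94), (637, 122, 93), (635, 115, 86), (634, 110, 81), (634, 105, 75)]
226 [(646, 128, 90), (639, 126, 90), (637, 125, 89), (635, 118, 82), (634, 113, 77), (635, 104, 68)]
228 [(645, 130, 85), (640, 124, 80), (638, 124, 81), (634, 119, 77), (634, 115, 72), (652, 63, 12)]
230 [(646, 130, 78), (639, 129, 79), (639, 123, 72), (635, 120, 70), (633, 117, 67), (649, 72, 15)]
232 [(667, 82, 14), (642, 123, 64), (638, 126, 68), (651, 81, 16), (650, 78, 14), (646, 81, 18)]
234 [(664, 92, 17), (656, 90, 17), (654, 88, 16), (650, 86, 14), (646, 87, 17), (644, 87, 18)]
236 [(661, 99, 18), (655, 95, 15), (651, 97, 19), (647, 95, 17), (645, 92, 14), (642, 92, 15)]
t 5.18 pos [0.6449 0.1153 0.0365] ang -y 60.06 tilt [ 0.001  0.    -1.   ] F [ 1.1  0.4 -0.3] w -0.0 q [ 0.47  0.47 -0.24  0.   -0.86  0.57]
rad 0.0852 tan -0.0194
```

>>> jog_arm:
  increments:
    - {"slide":[0,0,-0.6],"roll":0}
    - {"slide":[0.338,0.098,0],"roll":0.0193}
    - {"slide":[0.338,0.098,0],"roll":0.0193}
    - {"slide":[0.338,0.098,0],"roll":0.0193}
    - {"slide":[0.338,0.098,0],"roll":0.0193}
    - {"slide":[0.338,0.098,0],"roll":0.0193}
    - {"slide":[0.338,0.098,0],"roll":0.0193}
    - {"slide":[0.338,0.098,0],"roll":0.0193}
    - {"slide":[0.6,0,0],"roll":0}
    - {"slide":[0,0,0],"roll":0}

```text
clock: 6.02
tool_pos: [0.6766, 0.0289, 0.0538]
orientation: [0.0, 0.773, -0.634, 0.0]
ft_force: [0.1, 1.0, 0.8]
gripper_width: -0.0002
grasp_force: 0.0
```

>>> jog_arm:
  increments:
    - {"slide":[0,0,0.4],"roll":0}
    - {"slide":[0,0,0.4],"roll":0}
    - {"slide":[0,0,0.2],"roll":0}
    - {"slide":[0,0,0],"roll":0}
    - {"slide":[0,0,0],"roll":0}

```text
clock: 6.43
tool_pos: [0.6756, 0.0317, 0.0227]
orientation: [0.001, 0.775, -0.632, -0.0]
ft_force: [0.7, -0.2, 1.1]
gripper_width: -0.0
grasp_force: 0.0
```

```bash
python3 ex.py; cat > tip.py <<'E'
from h import *
im,d=viewer.get_image("side");m=M["side"];T=manip.get_state()["tool_pos"]
v,u=np.mgrid[0:400,0:640];P=np.stack([(u-m["cx"])/m["fx"]*d,(v-m["cy"])/m["fy"]*d,d],-1)
X=(P-m["t"])@m["R"]
k=(d>0)&(np.hypot(X[...,0]-T[0],X[...,1]-T[1])<.018)&(X[...,2]>.022)
print("T",T.round(4),"lowest z near finger",np.sort(X[...,2][k])[:12].round(3), "mean xy low", X[k&(X[...,2]<X[...,2][k].min()+.02)].mean(0).round(3))
E
python3 tip.py
```

```text
t 6.43 pos [0.6756 0.0317 0.0227] ang -y 11.55 tilt [-0.002 -0.001 -1.   ] F [ 0.7 -0.2  1.1] w -0.0 q [ 0.33  0.52 -0.19  0.   -0.86 -0.13]
rad 0.0843 tan -0.037
T [0.6762 0.0318 0.0235] lowest z near finger [0.047 0.051 0.052 0.052 0.053 0.053 0.054 0.054 0.055 0.055 0.056 0.056] mean xy low [0.674 0.039 0.059]
```

>>> jog_arm:
  increments:
    - {"slide":[0,0,0.1],"roll":0}
    - {"slide":[0,0,0.1],"roll":0}
    - {"slide":[0,0,0],"roll":0}

```text
clock: 6.73
tool_pos: [0.676, 0.0316, 0.0174]
orientation: [0.0, 0.774, -0.633, -0.0]
ft_force: [0.3, 0.4, -0.4]
gripper_width: 0.0001
grasp_force: 0.0
```

>>> jog_arm:
  increments:
    - {"slide":[0,0,0.07],"roll":0}
    - {"slide":[0,0,0.06],"roll":0}
    - {"slide":[0,0,0],"roll":0}
    - {"slide":[0,0,0],"roll":0}

```text
clock: 7.07
tool_pos: [0.6762, 0.0314, 0.0138]
orientation: [0.0, 0.774, -0.633, -0.0]
ft_force: [0.7, 0.8, 0.0]
gripper_width: 0.0
grasp_force: 0.0
```

```bash
python3 ex.py; python3 tip.py;python3 - <<'E'
from h import *
im,d=viewer.get_image("side");cv2.imwrite("pics/s4.png",cv2.resize(im[180:250,255:345],None,fx=8,fy=8,interpolation=2))
E
```

```text
t 7.07 pos [0.6762 0.0314 0.0138] ang -y 11.51 tilt [-0. -0. -1.] F [0.7 0.8 0. ] w 0.0 q [ 0.33  0.53 -0.2   0.   -0.84 -0.13]
rad 0.0848 tan -0.0374
T [0.6762 0.0314 0.0139] lowest z near finger [0.037 0.04  0.043 0.044 0.044 0.046 0.047 0.047 0.047 0.047 0.048 0.048] mean xy low [0.675 0.039 0.05 ]
```

View pics/s4.png

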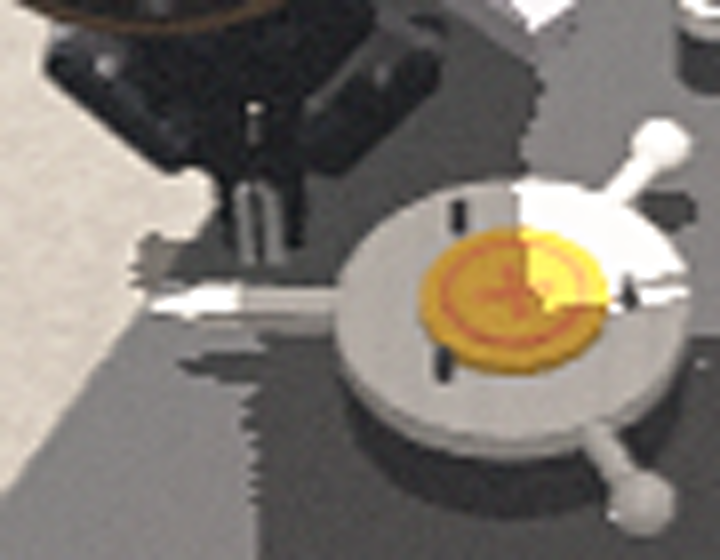

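The shut fingers now stand beside the pointer, with tips at crop (262,262) and real height about 38 mm. The pointer tip is at (150,303), unmoved. Pushing now.

>>> jog_arm:
  increments:
    - {"slide":[-0.2,0,0.07],"roll":0}
    - {"slide":[-0.2,0,0],"roll":0}
    - {"slide":[-0.15,0,0],"roll":0}
    - {"slide":[-0.1,-0.015,0],"roll":-0.005}
    - {"slide":[-0.179,-0.03,0],"roll":-0.01}
    - {"slide":[-0.179,-0.03,0],"roll":-0.01}
    - {"slide":[-0.179,-0.03,0],"roll":-0.01}
    - {"slide":[-0.179,-0.03,0],"roll":-0.01}
    - {"slide":[0,0,0],"roll":0}

```text
clock: 7.92
tool_pos: [0.6693, 0.0734, 0.0119]
orientation: [-0.0, 0.857, -0.516, 0.0]
ft_force: [-0.5, 0.4, 0.3]
gripper_width: 0.0001
grasp_force: 0.0
```

```bash
python3 ex.py; cat > ang.py <<'E'
# wheel angle from white arm pixels: match ball/pointer template against side+top depth points at 44..62 mm, r 65..105
from h import *
H=np.array([.5856,.0511])
def pts(n):
    im,d=viewer.get_image(n);m=M[n]
    v,u=np.mgrid[0:400,0:640];P=np.stack([(u-m["cx"])/m["fx"]*d,(v-m["cy"])/m["fy"]*d,d],-1)
    X=(P-m["t"])@m["R"];r=np.hypot(*(np.moveaxis(X[...,:2]-H,-1,0)))
    k=(d>0)&(r>.063)&(r<.1)&(X[...,2]>.038)&(X[...,2]<.066)
    return X[k]
X=np.vstack([pts("side"),pts("top")])
a=np.degrees(np.arctan2(X[:,1]-H[1],X[:,0]-H[0]))%360
h,_=np.histogram(a,72,(0,360))
print([(i*5,int(c)) for i,c in enumerate(h) if c>1])
E
python3 ang.py
```

```text
t 7.92 pos [0.6693 0.0734 0.0119] ang -y 27.94 tilt [ 0.  0. -1.] F [-0.5  0.4  0.3] w 0.0 q [ 0.4   0.52 -0.21  0.   -0.84  0.09]
rad 0.0844 tan -0.0196
[(15, 20), (20, 42), (25, 58), (30, 28), (135, 20), (140, 55), (145, 37), (150, 3), (260, 34), (265, 43), (270, 13)]
```

>>> jog_arm:
  increments:
    - {"slide":[-0.179,-0.03,0],"roll":-0.01}
    - {"slide":[-0.179,-0.03,0],"roll":-0.01}
    - {"slide":[-0.179,-0.03,0],"roll":-0.01}
    - {"slide":[-0.179,-0.03,0],"roll":-0.01}
    - {"slide":[-0.179,-0.03,0],"roll":-0.01}
    - {"slide":[-0.179,-0.03,0],"roll":-0.01}
    - {"slide":[-0.179,-0.03,0],"roll":-0.01}
    - {"slide":[-0.179,-0.03,0],"roll":-0.01}
    - {"slide":[-0.179,-0.03,0],"roll":-0.01}
    - {"slide":[-0.179,-0.03,0],"roll":-0.01}

```text
clock: 8.85
tool_pos: [0.64, 0.1167, 0.0122]
orientation: [-0.001, 0.974, -0.227, 0.001]
ft_force: [1.9, 0.7, -0.4]
gripper_width: -0.0
grasp_force: 1.0
```

>>> jog_arm:
  increments:
    - {"slide":[-0.179,-0.03,0],"roll":-0.01}
    - {"slide":[-0.179,-0.03,0],"roll":-0.01}
    - {"slide":[-0.179,-0.03,0],"roll":-0.01}
    - {"slide":[-0.179,-0.03,0],"roll":-0.01}
    - {"slide":[-0.179,-0.03,0],"roll":-0.01}
    - {"slide":[-0.179,-0.03,0],"roll":-0.01}
    - {"slide":[-0.179,-0.03,0],"roll":-0.01}
    - {"slide":[0,0,0],"roll":0}
    - {"slide":[0,0,0],"roll":0}

```text
clock: 9.6
tool_pos: [0.6047, 0.1322, 0.012]
orientation: [0.0, 1.0, -0.011, -0.0]
ft_force: [-0.4, 0.1, -0.5]
gripper_width: -0.0004
grasp_force: 0.0
```

```bash
python3 ex.py;python3 ang.py; python3 - <<'E'
from h import *
im,_=viewer.get_image("side");a=im[160:290,230:400]
im2,_=viewer.get_image("top");b=im2[150:260,250:390]
a=cv2.resize(a,(400,306),interpolation=2);b=cv2.resize(b,(389,306),interpolation=2)
cv2.imwrite("pics/s5.png",np.hstack([a,b]))
E
```

```text
t 9.6 pos [0.6047 0.1322 0.012 ] ang -y 88.74 tilt [-0. -0. -1.] F [-0.4  0.1 -0.5] w -0.0 q [ 0.53  0.45 -0.34 -0.   -0.78  1.02]
rad 0.0815 tan -0.0173
[(70, 6), (75, 13), (80, 35), (85, 44), (90, 45), (200, 4), (205, 21), (210, 13), (325, 18), (330, 19)]
```

View pics/s5.png

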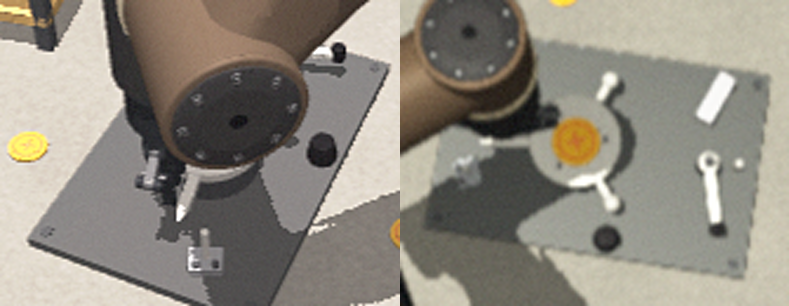

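The wheel has turned: the pointer tip is at about (485,142) in the right pane, and needs about 13° more to reach the post at (467,168). I'll push a little more, then back off and measure numerically.

>>> jog_arm:
  increments:
    - {"slide":[-0.18,-0.03,0],"roll":-0.01}
    - {"slide":[-0.18,-0.03,0],"roll":-0.01}
    - {"slide":[-0.1,-0.01,0],"roll":-0.006}
    - {"slide":[0,0,0],"roll":0}
    - {"slide":[0,0,0],"roll":0}

```text
clock: 10.22
tool_pos: [0.5909, 0.1338, 0.0118]
orientation: [0.0, 0.997, 0.071, -0.0]
ft_force: [-0.3, -0.4, -0.0]
gripper_width: 0.0001
grasp_force: 0.0
```

```bash
cat > pol.py <<'E'
from h import *
H=np.array([.5856,.0511])
def prof(im,n,z=.05,r0=.064,r1=.098):
    g=im.max(2).astype(np.float32)
    A=np.radians(np.arange(0,360,.5));r=np.arange(r0,r1,.002)
    uv=np.array([[proj(n,[H[0]+q*np.cos(a),H[1]+q*np.sin(a),z]) for q in r] for a in A],np.float32)
    return cv2.remap(g,uv[...,0].copy(),uv[...,1].copy(),cv2.INTER_LINEAR)
def peak(p,a,half=9):
    i=(np.arange(-half*2,half*2+1)+int(round(a*2)))%720;s=p.mean(1)[i];s=np.clip(s-np.percentile(s,20)-.35*(s.max()-np.percentile(s,20)),0,None)
    return a+(s@np.arange(-half*2,half*2+1))/2/s.sum(), s.max()
def track(ims,g):
    for n,im in ims.items():
        p=prof(im,n);o=[]
        for k in (0,120,240):
            a=g+k
            for _ in range(3): a,c=peak(p,round(a*2)/2)
            o.append(((a-k).round(2),int(c)))
        print(n,"pointer est per arm",o)
if __name__=="__main__":
    import sys
    if len(sys.argv)>2: ims={n:cv2.imread(f"pics/{n}0.png") for n in("top","side")}
    else: ims={n:viewer.get_image(n)[0] for n in("top","side")}
    track(ims,float(sys.argv[1]))
E
python3 pol.py 11.6 x; python3 ex.py; python3 ang.py; python3 pol.py 99.5
```

```text
top pointer est per arm [(np.float64(12.82), 77), (np.float64(11.21), 60), (np.float64(11.34), 62)]
side pointer est per arm [(np.float64(8.43), 79), (np.float64(11.01), 88), (np.float64(14.57), 83)]
t 10.22 pos [0.5909 0.1338 0.0118] ang -y 98.15 tilt [-0. -0. -1.] F [-0.3 -0.4 -0. ] w 0.0 q [ 0.54  0.44 -0.37 -0.   -0.76  1.17]
rad 0.0811 tan -0.017
[(75, 2), (80, 11), (85, 15), (90, 31), (95, 44), (100, 42), (210, 4), (215, 19), (220, 17), (330, 2), (335, 18), (340, 17), (345, 5)]
top pointer est per arm [(np.float64(101.63), 55), (np.float64(98.46), 68), (np.float64(100.95), 66)]
side pointer est per arm [(np.float64(97.58), 81), (np.float64(108.67), 1), (np.float64(116.01), 30)]
```

```bash
cat > fit2.py <<'E'
from fit import *
O=lambda p:{"top":p[6:8],"side":p[8:10]}
def res2(p):
    o=O(p); return np.r_[np.concatenate([proj(n,X)+o[n]-[u,v] for X,L in model(p[:6]) for n,u,v in L]),p[6:]*.3]
r2=least_squares(res2,np.r_[r.x,0,0,0,0],loss="soft_l1")
print(r2.x.round(4), "pointer0",np.degrees(r2.x[2]+r2.x[3]).round(2),"index",np.degrees(r2.x[2]+r2.x[4]).round(2),"cost",r.cost,r2.cost)
print(res2(r2.x)[:-4].reshape(-1,2).round(1).tolist())
# variants of index estimate: only side / only top
for drop in("top","side"):
    def f(a):
        p=r2.x.copy();p[4]=a[0];o=O(p);return np.concatenate([proj(n,X)+o[n]-[u,v] for X,L in model(p[:6])[6:8] for n,u,v in L if n!=drop])
    print("index w/o",drop,np.degrees(least_squares(f,[r2.x[4]]).x[0]+r2.x[2]).round(2))
E
python3 fit2.py
```

```text
[ 0.5856  0.0511 -0.1629  0.3659  1.9591  0.2526]
[[0.2, -0.6], [0.7, -1.2], [0.1, -0.6], [-0.1, 0.4], [0.1, 0.1], [0.8, 0.7], [-0.2, -0.2], [0.8, 0.7], [0.5, 0.6], [0.2, -1.0], [0.3, -0.3], [0.9, 0.2], [-0.0, -0.8], [0.4, 0.1], [-0.5, -0.6], [-0.7, -0.5], [0.4, -0.7], [0.4, -0.3]]
[0.5856 0.0511 0.056 ]
[0.6982 0.0743 0.05  ]
[0.5271 0.1169 0.056 ]
[0.5271 0.1169 0.05  ]
[ 0.5578 -0.0324  0.056 ]
[ 0.5578 -0.0324  0.05  ]
[0.5552 0.1837 0.063 ]
[0.5552 0.1837 0.024 ]
[ 0.5588 -0.1117  0.051 ]
[ 0.4781 -0.119   0.055 ]
[0.7414 0.1978 0.014 ]
[0.4848 0.2399 0.014 ]
[ 0.6765 -0.1969  0.014 ]
[ 0.42   -0.1548  0.014 ]
[ 0.5878  0.0493 -0.1634  0.3672  1.9661  0.2528 -0.5553  1.1146  0.0179
  0.3308] pointer0 11.67 index 103.29 cost 4.810093920905656 2.2504826060607077
[[0.1, -0.2], [0.1, -1.5], [0.1, -0.1], [-0.7, 0.1], [0.1, 0.5], [0.2, 0.3], [-0.3, 0.2], [0.1, 0.4], [0.1, 0.1], [0.3, -0.3], [0.2, 0.2], [0.3, 0.0], [-0.1, -0.3], [-0.2, -0.1], [-0.5, -0.1], [-0.7, -0.1], [0.4, -0.2], [0.3, 0.2]]
index w/o top 103.15
index w/o side 103.6
```

>>> jog_arm:
  increments:
    - {"slide":[0.4,0,0],"roll":0}
    - {"slide":[0.5,0,0],"roll":0}
    - {"slide":[0.8,0,-0.4],"roll":0}
    - {"slide":[0.8,0,-0.9],"roll":0}
    - {"slide":[0.8,0,-0.9],"roll":0}
    - {"slide":[0.8,0,-0.9],"roll":0}
    - {"slide":[0.8,0,-0.9],"roll":0}
    - {"slide":[0,0,0],"roll":0}

```text
clock: 11.08
tool_pos: [0.7428, 0.1557, 0.1379]
orientation: [-0.0, 0.997, 0.072, 0.005]
ft_force: [0.6, -0.4, 1.8]
gripper_width: -0.0003
grasp_force: 0.0
```

```bash
python3 ex.py; python3 pol.py 100; python3 - <<'E'
from h import *
im,_=viewer.get_image("side");a=im[180:270,275:395]
im2,_=viewer.get_image("top");b=im2[160:250,253:353]
np.save("sA.npy",im);np.save("tA.npy",im2)
a=cv2.resize(a,None,fx=3.6,fy=3.6,interpolation=2);b=cv2.resize(b,None,fx=3.6,fy=3.6,interpolation=2)
cv2.imwrite("pics/s6.png",np.hstack([a,b]));print(a.shape,b.shape)
E
```

```text
t 11.08 pos [0.7428 0.1557 0.1379] ang -y 98.25 tilt [ 0.01   0.002 -1.   ] F [ 0.6 -0.4  1.8] w -0.0 q [ 0.46  0.53  0.12  0.   -1.15  1.25]
rad 0.081 tan -0.1706
top pointer est per arm [(np.float64(99.86), 62), (np.float64(98.38), 59), (np.float64(100.77), 88)]
side pointer est per arm [(np.float64(97.35), 59), (np.float64(102.55), 73), (np.float64(99.21), 78)]
(324, 432, 3) (324, 360, 3)
```

View pics/s6.png

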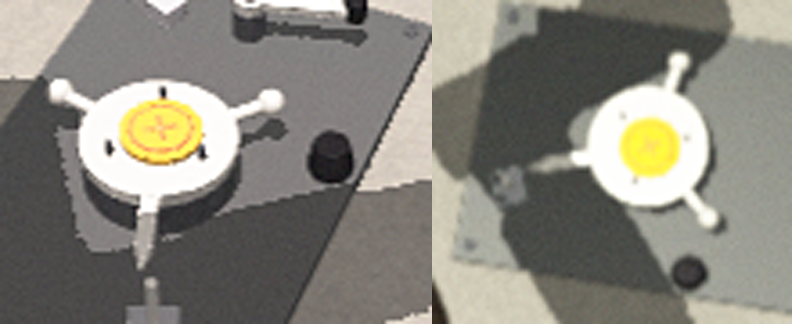

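Wheel now: in the left pane the pointer tip is at (143,268), just left of the index pin at (151,283), with balls at (62,93) and (271,100). It still needs a few degrees anticlockwise; I'll fit it.

```bash
cat >> pol.py <<'E'
E
cat > fit3.py <<'E'
import io,contextlib
with contextlib.redirect_stdout(io.StringIO()):
    from fit2 import *
o=O(r2.x);bx,by,yaw=r2.x[:3];b=np.array([bx,by])
s=lambda u,v:("side",275+u/3.6-.4,180+v/3.6-.4); t=lambda u,v:("top",253+(u-432)/3.6-.4,160+v/3.6-.4)
L=[(.115,0,.05,s(143,268)),(.088,2.0944,.05,s(271,100)),(.088,-2.0944,.05,s(62,93)),(.115,0,.05,t(530,168)),(.088,2.0944,.056,t(709,217)),(.088,-2.0944,.056,t(679,63))]
f=lambda a,L=L:np.concatenate([proj(n,np.r_[b+r_*rot(a[0]+k),z])+o[n]-[u,v] for r_,k,z,(n,u,v) in L])
print(np.degrees(least_squares(f,[1.75]).x),[np.degrees(least_squares(lambda a:f(a,[l]),[1.75]).x[0]).round(1) for l in L])
print(b)
E
python3 fit3.py
```

```text
[100.00267079] [np.float64(100.2), np.float64(100.8), np.float64(99.6), np.float64(99.6), np.float64(99.7), np.float64(99.9)]
[0.58775642 0.04933205]
```

>>> jog_arm:
  increments:
    - {"slide":[-0.8,0,0.9],"roll":0}
    - {"slide":[-0.8,0,0.9],"roll":0}
    - {"slide":[-0.8,0,0.9],"roll":0}
    - {"slide":[-0.8,0,0.9],"roll":0}
    - {"slide":[-0.8,0,0.4],"roll":0}
    - {"slide":[-0.2,0,0],"roll":0}
    - {"slide":[-0.1,0,0],"roll":-0.009}
    - {"slide":[0,0,0],"roll":0}
    - {"slide":[0,0,0],"roll":0}

```text
clock: 12.03
tool_pos: [0.6085, 0.1365, 0.0119]
orientation: [0.0, 0.995, 0.1, -0.0]
ft_force: [0.3, -0.6, 0.6]
gripper_width: -0.0001
grasp_force: 0.0
```

```bash
python3 st.py .5860 .1338 .012
```

```text
t 12.03 pos [0.6085 0.1365 0.0119] ang -y 101.45 tilt [-0. -0. -1.] F [ 0.3 -0.6  0.6] w -0.0 q [ 0.53  0.46 -0.33  0.   -0.78  1.24]
slide units to target [-0.753 -0.06  -0.003]
```

>>> jog_arm:
  increments:
    - {"slide":[-0.2,0.06,0],"roll":0}
    - {"slide":[-0.2,-0.06,0],"roll":0}
    - {"slide":[-0.1,-0.06,0],"roll":0}
    - {"slide":[-0.1,0,0],"roll":0}
    - {"slide":[-0.08,0,0],"roll":0}
    - {"slide":[-0.05,0,0],"roll":0}
    - {"slide":[-0.023,0,0],"roll":0}
    - {"slide":[0,0,0],"roll":0}
    - {"slide":[0,0,0],"roll":0}

```text
clock: 12.78
tool_pos: [0.5865, 0.1339, 0.012]
orientation: [-0.0, 0.995, 0.1, 0.0]
ft_force: [0.6, 1.6, 1.3]
gripper_width: 0.0001
grasp_force: 0.6
```

```bash
python3 st.py .5860 .1338 .012
```

```text
t 12.78 pos [0.5865 0.1339 0.012 ] ang -y 101.52 tilt [ 0.  0. -1.] F [0.6 1.6 1.3] w 0.0 q [ 0.55  0.43 -0.38  0.   -0.76  1.22]
slide units to target [-0.018  0.001 -0.001]
```

>>> jog_arm:
  increments:
    - {"slide":[0.3,0,0],"roll":0}
    - {"slide":[0.6,0,0],"roll":0}
    - {"slide":[0.8,0,-0.4],"roll":0}
    - {"slide":[0.8,0,-0.9],"roll":0}
    - {"slide":[0.8,0,-0.9],"roll":0}
    - {"slide":[0.8,0,-0.9],"roll":0}
    - {"slide":[0.8,0,-0.9],"roll":0}
    - {"slide":[0,0,0],"roll":0}

```text
clock: 13.45
tool_pos: [0.7369, 0.1638, 0.1377]
orientation: [-0.0, 0.995, 0.1, 0.005]
ft_force: [0.2, -0.6, 1.1]
gripper_width: -0.0001
grasp_force: 0.0
```

```bash
cat > rel.py <<'E'
# wheel turn of now vs image set A (wheel at 100.0): best polar shift per arm
from pol import *
H[:]=[.5878,.0493]
import sys
A={"side":np.load("sA.npy"),"top":np.load("tA.npy")}
for n in A:
    im=viewer.get_image(n)[0];np.save(f"{n[0]}B.npy",im)
    p,q=prof(A[n],n),prof(im,n);o=[]
    for k in(100,220,340):
        a,_=peak(p,k);a,_=peak(p,round(a*2)/2);b,c=peak(q,k+3);b,c=peak(q,round(b*2)/2);o.append((round(b-a,2),int(c)))
    print(n,"turn since A",o)
E
python3 rel.py
```

```text
side turn since A [(np.float64(3.08), 77), (np.float64(2.91), 72), (np.float64(2.48), 70)]
top turn since A [(np.float64(2.75), 64), (np.float64(3.03), 58), (np.float64(2.61), 76)]
```

```bash
python3 - <<'E'
from h import *
H=np.array([.5878,.0493]);o=np.array([.018,.33])
for name in("sA.npy","sB.npy","pics/side0.png"):
    im=np.load(name) if name.endswith("npy") else cv2.imread(name)
    g=cv2.GaussianBlur(im,(3,3),.6).max(2).astype(float)
    for a in(103.3,):
        for r,z,l in((.072,.05,"arm"),(.08,.05,"arm"),(.088,.05,"arm"),(.096,.05,"arm"),(.136,.06,"pin"),(.136,.054,"pin"),(.136,.046,"pin"),(.136,.038,"pin")):
            if l=="arm" and name[0]=="p":continue
            R=np.array([np.cos(np.radians(a)),np.sin(np.radians(a))])
            u,v=proj("side",np.r_[H+r*R,z])+o
            x=np.arange(-6,6.01,.25);row=cv2.remap(g.astype(np.float32),(u+x).astype(np.float32)[None],np.full((1,len(x)),v,np.float32),1)[0]
            w=np.clip(row-np.median(row)-.4*(row.max()-np.median(row)),0,None)
            du=(w@x)/w.sum(); e=proj("side",np.r_[H+r*np.array([np.cos(np.radians(a+1)),np.sin(np.radians(a+1))]),z])[0]+o[0]-u
            print(name,l,r,z,"du px",du.round(2),"deg",(du/e).round(2))
E
```

```text
sA.npy arm 0.072 0.05 du px -2.36 deg -4.53
sA.npy arm 0.08 0.05 du px -2.49 deg -4.29
sA.npy arm 0.088 0.05 du px -3.09 deg -4.82
sA.npy arm 0.096 0.05 du px -2.81 deg -3.99
sA.npy pin 0.136 0.06 du px 0.04 deg 0.04
sA.npy pin 0.136 0.054 du px 0.07 deg 0.07
sA.npy pin 0.136 0.046 du px 0.18 deg 0.17
sA.npy pin 0.136 0.038 du px 0.18 deg 0.18
sB.npy arm 0.072 0.05 du px -0.94 deg -1.8
sB.npy arm 0.08 0.05 du px -0.79 deg -1.36
sB.npy arm 0.088 0.05 du px -0.99 deg -1.54
sB.npy arm 0.096 0.05 du px -0.85 deg -1.21
sB.npy pin 0.136 0.06 du px 0.0 deg 0.0
sB.npy pin 0.136 0.054 du px 0.05 deg 0.05
sB.npy pin 0.136 0.046 du px 0.16 deg 0.15
sB.npy pin 0.136 0.038 du px 0.15 deg 0.15
pics/side0.png pin 0.136 0.06 du px -0.04 deg -0.04
pics/side0.png pin 0.136 0.054 du px -0.13 deg -0.13
pics/side0.png pin 0.136 0.046 du px -0.21 deg -0.2
pics/side0.png pin 0.136 0.038 du px -0.72 deg -0.7
```

>>> jog_arm:
  increments:
    - {"slide":[-0.8,0,0.9],"roll":0}
    - {"slide":[-0.8,0,0.9],"roll":0}
    - {"slide":[-0.8,0,0.9],"roll":0}
    - {"slide":[-0.8,0,0.9],"roll":0}
    - {"slide":[-0.8,0,0.4],"roll":0}
    - {"slide":[-0.4,0,0],"roll":0}
    - {"slide":[-0.1,0,0],"roll":0}
    - {"slide":[0,0,0],"roll":0}
    - {"slide":[0,0,0],"roll":0}

```text
clock: 14.3
tool_pos: [0.5985, 0.1363, 0.012]
orientation: [-0.0, 0.995, 0.1, 0.0]
ft_force: [0.4, 0.6, 0.0]
gripper_width: -0.0002
grasp_force: 0.0
```

```bash
python3 st.py .5852 .1339 .012
```

```text
t 14.3 pos [0.5985 0.1363 0.012 ] ang -y 101.53 tilt [ 0.001  0.    -1.   ] F [0.4 0.6 0. ] w -0.0 q [ 0.54  0.45 -0.35  0.   -0.77  1.23]
slide units to target [-0.452 -0.01   0.001]
```

>>> jog_arm:
  increments:
    - {"slide":[-0.15,0,0],"roll":0}
    - {"slide":[-0.12,0,0],"roll":0}
    - {"slide":[-0.08,0,0],"roll":0}
    - {"slide":[-0.05,0,0],"roll":0}
    - {"slide":[-0.04,0,0],"roll":0}
    - {"slide":[-0.02,0,0],"roll":0}
    - {"slide":[0,0,0],"roll":0}
    - {"slide":[0,0,0],"roll":0}

```text
clock: 14.97
tool_pos: [0.5848, 0.1335, 0.0119]
orientation: [-0.0, 0.995, 0.1, 0.0]
ft_force: [1.9, 0.9, -0.2]
gripper_width: 0.0001
grasp_force: 0.6
```

```bash
python3 st.py .5852 .1339 .012
```

```text
t 14.97 pos [0.5848 0.1335 0.0119] ang -y 101.52 tilt [ 0.  0. -1.] F [ 1.9  0.9 -0.2] w 0.0 q [ 0.55  0.43 -0.39  0.   -0.76  1.22]
slide units to target [ 0.017 -0.009 -0.002]
```

>>> jog_arm:
  increments:
    - {"slide":[0.3,0,0],"roll":0}
    - {"slide":[0.6,0,0],"roll":0}
    - {"slide":[0.8,0,-0.4],"roll":0}
    - {"slide":[0.8,0,-0.9],"roll":0}
    - {"slide":[0.8,0,-0.9],"roll":0}
    - {"slide":[0.8,0,-0.9],"roll":0}
    - {"slide":[0.8,0,-0.9],"roll":0}
    - {"slide":[0,0,0],"roll":0}

```text
clock: 15.63
tool_pos: [0.7352, 0.1637, 0.1379]
orientation: [-0.0, 0.995, 0.101, 0.005]
ft_force: [-0.6, -0.0, 1.1]
gripper_width: -0.0003
grasp_force: 0.0
```

```bash
python3 rel.py
```

```text
side turn since A [(np.float64(4.4), 74), (np.float64(4.51), 73), (np.float64(4.29), 64)]
top turn since A [(np.float64(3.93), 64), (np.float64(4.6), 56), (np.float64(4.29), 71)]
```

>>> jog_arm:
  increments:
    - {"slide":[-0.92,0.65,-0.3],"roll":0}
    - {"slide":[-0.92,0.65,0],"roll":0}
    - {"slide":[-0.92,0.65,0],"roll":0}
    - {"slide":[-0.92,0.65,0],"roll":0}
    - {"slide":[-0.92,0.65,0],"roll":0}
    - {"slide":[-0.92,0.65,0],"roll":0}
    - {"slide":[-0.92,0.65,0],"roll":0}
    - {"slide":[-0.92,0.65,0],"roll":0}
    - {"slide":[-0.92,0.65,0],"roll":0}
    - {"slide":[-0.92,0.65,0],"roll":0}

```text
clock: 16.57
tool_pos: [0.4942, -0.0845, 0.1397]
orientation: [-0.0, 0.995, 0.1, -0.001]
ft_force: [0.2, -0.7, 0.3]
gripper_width: -0.0
grasp_force: 0.0
```

>>> jog_arm:
  increments:
    - {"slide":[0,0,0],"roll":0.019}
    - {"slide":[0,0,0],"roll":0.019}
    - {"slide":[0,0,0],"roll":0.019}
    - {"slide":[0,0,0],"roll":0.019}
    - {"slide":[0,0,0],"roll":0.019}
    - {"slide":[0,0,0],"roll":0.019}
    - {"slide":[0,0,0],"roll":0.019}
    - {"slide":[0,0,0],"roll":0.019}
    - {"slide":[0,0,0],"roll":0.019}
    - {"slide":[0,0,0],"roll":0.019}

```text
clock: 17.4
tool_pos: [0.4955, -0.0835, 0.1397]
orientation: [0.001, 0.878, -0.479, -0.001]
ft_force: [0.5, -0.3, -0.2]
gripper_width: 0.0002
grasp_force: 0.0
```

>>> jog_arm:
  increments:
    - {"slide":[0,0,0],"roll":0.019}
    - {"slide":[0,0,0],"roll":0.019}
    - {"slide":[0,0,0],"roll":0.019}
    - {"slide":[0,0,0],"roll":0.019}
    - {"slide":[0,0,0],"roll":0}
    - {"slide":[0,0,0],"roll":0}

```text
clock: 17.9
tool_pos: [0.496, -0.0835, 0.14]
orientation: [0.001, 0.743, -0.669, -0.001]
ft_force: [0.4, 0.3, 0.4]
gripper_width: 0.0002
grasp_force: 0.0
```

```bash
python3 st.py .503 -.084 .012; python3 - <<'E'
from pol import *
H[:]=[.5878,.0493]
for n in("top","side"):
    p=prof(cv2.imread(f"pics/{n}0.png"),n);q=prof(viewer.get_image(n)[0],n)
    for k in(0,120,240):
        a=11.67+k;b=103.5+k
        for _ in range(3): a,c=peak(p,round(a*2)/2);b,e=peak(q,round(b*2)/2)
        print(n,k,"start",round(a-k,2),"now",round(b-k,2),int(c),int(e))
E
```

```text
t 17.9 pos [ 0.496  -0.0835  0.14  ] ang -y 5.96 tilt [-0.002 -0.    -1.   ] F [0.4 0.3 0.4] w 0.0 q [ 0.22  0.13 -0.46 -0.   -0.98 -0.12]
slide units to target [ 0.041 -0.238  4.268]
top 0 start 14.38 now 122.06 76 12
top 120 start 11.53 now 121.71 61 10
top 240 start 9.36 now 106.27 58 62
side 0 start 10.02 now 103.23 80 112
side 120 start 11.32 now 105.0 98 78
side 240 start 12.66 now 104.21 83 79
```

The wheel is within about 0.5° of the mark. Now the lever.

>>> jog_arm:
  increments:
    - {"slide":[0.04,-0.24,0.4],"roll":0}
    - {"slide":[0,0,0.8],"roll":0}
    - {"slide":[0,0,0.8],"roll":0}
    - {"slide":[0,0,0.8],"roll":0}
    - {"slide":[0,0,0.7],"roll":0}
    - {"slide":[0,0,0.5],"roll":0}
    - {"slide":[0,0,0.27],"roll":0}
    - {"slide":[0,0,0],"roll":0}
    - {"slide":[0,0,0],"roll":0}

```text
clock: 18.75
tool_pos: [0.5043, -0.084, 0.0128]
orientation: [0.0, 0.742, -0.67, -0.0]
ft_force: [0.0, 0.6, 1.0]
gripper_width: -0.0
grasp_force: 0.0
```

```bash
python3 st.py .503 -.084 .012; python3 tip.py; cat > lev.py <<'E'
from h import *
P=np.array([.5610,-.1135])
for n in("side","top"):
    im,d=viewer.get_image(n);m=M[n];v,u=np.mgrid[0:400,0:640];X=(np.stack([(u-m["cx"])/m["fx"]*d,(v-m["cy"])/m["fy"]*d,d],-1)-m["t"])@m["R"]
    D=X[...,:2]-P;r=np.hypot(D[...,0],D[...,1]);k=(d>0)&(r>.02)&(r<.088)&(X[...,2]>.038)&(X[...,2]<.062)
    a=np.degrees(np.arctan2(D[...,1],D[...,0]))[k]%360;h,_=np.histogram(a,72,(0,360));print(n,[(i*5,int(c)) for i,c in enumerate(h) if c>1])
E
python3 lev.py
```

```text
t 18.75 pos [ 0.5043 -0.084   0.0128] ang -y 5.83 tilt [-0.001 -0.    -1.   ] F [0.  0.6 1. ] w -0.0 q [ 0.22  0.31 -0.58  0.   -0.68 -0.12]
slide units to target [-0.004  0.044  0.027]
T [ 0.5049 -0.0839  0.0134] lowest z near finger [0.04  0.041 0.041 0.043 0.044 0.044 0.044 0.045 0.046 0.047 0.047 0.048] mean xy low [ 0.504 -0.075  0.051]
side [(140, 24), (145, 14), (150, 13), (155, 2), (160, 3), (165, 3), (170, 3), (175, 24)]
top [(185, 3)]
```

>>> jog_arm:
  increments:
    - {"slide":[0.2,0.04,0.07],"roll":0}
    - {"slide":[0.2,0,0],"roll":0}
    - {"slide":[0.1,0,0],"roll":0}
    - {"slide":[0.1,0,0],"roll":0}
    - {"slide":[0.116,0.026,0],"roll":-0.01}
    - {"slide":[0.116,0.026,0],"roll":-0.01}
    - {"slide":[0.116,0.026,0],"roll":-0.01}
    - {"slide":[0.116,0.026,0],"roll":-0.01}
    - {"slide":[0.116,0.026,0],"roll":-0.01}
    - {"slide":[0.116,0.026,0],"roll":-0.01}

```text
clock: 19.73
tool_pos: [0.5058, -0.1234, 0.0108]
orientation: [-0.0, 0.855, -0.519, 0.0]
ft_force: [-1.4, 2.9, 2.4]
gripper_width: 0.0003
grasp_force: 1.5
```

```bash
cat > le.py <<'E'
from st import *
P=np.array([.5610,-.1135])
tool();s=manip.get_state();d=s["tool_pos"][:2]-P;q=s["orientation"];R=Ro.from_quat(np.r_[q[1:],q[0]]).as_matrix()
print("rad",(d@R[:2,1]).round(4),"tan",(d@R[:2,0]).round(4))
E
python3 le.py; python3 lev.py
```

```text
t 19.73 pos [ 0.5058 -0.1234  0.0108] ang -y 27.52 tilt [ 0.  0. -1.] F [-1.4  2.9  2.4] w 0.0 q [ 0.14  0.33 -0.57 -0.   -0.68  0.34]
rad 0.0536 tan -0.0167
side [(175, 26), (180, 23), (185, 15), (190, 7), (195, 14), (200, 18), (205, 10), (210, 5), (260, 4), (265, 6), (270, 6)]
top []
```

>>> jog_arm:
  increments:
    - {"slide":[0.116,0.026,0],"roll":-0.01}
    - {"slide":[0.116,0.026,0],"roll":-0.01}
    - {"slide":[0.116,0.026,0],"roll":-0.01}
    - {"slide":[0.116,0.026,0],"roll":-0.01}
    - {"slide":[0.116,0.026,0],"roll":-0.01}
    - {"slide":[0.116,0.026,0],"roll":-0.01}
    - {"slide":[0.116,0.026,0],"roll":-0.01}
    - {"slide":[0.116,0.026,0],"roll":-0.01}
    - {"slide":[0.116,0.026,0],"roll":-0.01}

```text
clock: 20.58
tool_pos: [0.5207, -0.1508, 0.0105]
orientation: [-0.0, 0.965, -0.261, -0.0]
ft_force: [-0.8, 3.6, 1.8]
gripper_width: -0.0002
grasp_force: 1.4
```

```bash
python3 le.py; python3 lev.py
```

```text
t 20.58 pos [ 0.5207 -0.1508  0.0105] ang -y 59.77 tilt [-0.001  0.    -1.   ] F [-0.8  3.6  1.8] w -0.0 q [ 0.08  0.36 -0.52 -0.   -0.7   0.96]
rad 0.0526 tan -0.0161
side [(210, 33), (215, 13), (220, 5), (225, 8), (230, 16), (235, 2), (240, 8), (245, 6), (250, 2), (260, 4), (265, 3), (270, 5)]
top []
```

>>> jog_arm:
  increments:
    - {"slide":[0.116,0.026,0],"roll":-0.01}
    - {"slide":[0.116,0.026,0],"roll":-0.01}
    - {"slide":[0.058,0.013,0],"roll":-0.005}
    - {"slide":[0,0,0],"roll":0}

```text
clock: 21.02
tool_pos: [0.5256, -0.1562, 0.0101]
orientation: [0.0, 0.983, -0.186, -0.002]
ft_force: [-5.5, 4.5, 4.5]
gripper_width: -0.0
grasp_force: 3.6
```

>>> jog_arm:
  increments:
    - {"slide":[0.04,0.008,0],"roll":-0.0035}
    - {"slide":[0.04,0.008,0],"roll":-0.0035}
    - {"slide":[0,0,0],"roll":0}

```text
clock: 21.27
tool_pos: [0.5255, -0.1569, 0.0098]
orientation: [-0.0, 0.986, -0.165, -0.004]
ft_force: [-12.1, 10.2, 10.0]
gripper_width: -0.0
grasp_force: 7.2
```

```bash
python3 le.py; python3 lev.py
```

```text
t 21.27 pos [ 0.5255 -0.1569  0.0098] ang -y 71.04 tilt [-0.007  0.001 -1.   ] F [-12.1  10.2  10. ] w -0.0 q [ 0.07  0.37 -0.5  -0.   -0.71  1.18]
rad 0.0526 tan -0.0195
side [(215, 13), (220, 20), (225, 10), (230, 12), (235, 5), (240, 11), (245, 6), (250, 9), (255, 5), (260, 5), (270, 3)]
top []
```

>>> jog_arm:
  increments:
    - {"slide":[-0.2,0,0],"roll":0}
    - {"slide":[-0.6,0,0],"roll":0}
    - {"slide":[-0.8,0,-0.5],"roll":0}
    - {"slide":[-0.6,0,-0.9],"roll":0}
    - {"slide":[-0.6,0,-0.9],"roll":0}
    - {"slide":[-0.6,0,-0.9],"roll":0}
    - {"slide":[0,-0.5,-0.9],"roll":0}
    - {"slide":[0,-0.5,-0.9],"roll":0}
    - {"slide":[0,0,0],"roll":0}

```text
clock: 22.12
tool_pos: [0.4469, -0.0955, 0.1664]
orientation: [-0.001, 0.987, -0.163, 0.005]
ft_force: [1.0, -0.4, 1.9]
gripper_width: 0.0002
grasp_force: 0.0
```

```bash
python3 le.py; python3 lev.py; cat > pl.py <<'E'
from pol import *
import pol
pol.H[:]=[.5610,-.1135]
def go(r0,r1,z,lo,hi):
  for n in("top","side"):
    o=[]
    for im in(cv2.imread(f"pics/{n}0.png"),viewer.get_image(n)[0]):
        s=prof(im,n,z,r0,r1).mean(1);i=np.arange(lo*2,hi*2);t=s[i];w=np.clip(t-np.median(t)-.5*(t.max()-np.median(t)),0,None);o.append(((i@w)/2/w.sum()).round(2))
    print(n,"lever dir start/now",o)
go(.045,.068,.05,165,275)
E
python3 pl.py
```

```text
t 22.12 pos [ 0.4469 -0.0955  0.1664] ang -y 71.18 tilt [ 0.011  0.    -1.   ] F [ 1.  -0.4  1.9] w 0.0 q [ 0.22  0.02 -0.52  0.   -1.02  1.02]
rad 0.0197 tan -0.1138
side [(225, 3), (235, 4), (240, 33), (245, 30), (250, 21), (255, 11), (260, 4), (270, 4)]
top []
top lever dir start/now [np.float64(181.84), np.float64(175.18)]
side lever dir start/now [np.float64(183.84), np.float64(250.76)]
```

```bash
python3 rel.py && python3 -c "
from bench import job
print(job.finish_job())"
```

```text
side turn since A [(np.float64(4.55), 113), (np.float64(4.61), 78), (np.float64(4.52), 79)]
top turn since A [(np.float64(3.83), 66), (np.float64(4.21), 13), (np.float64(4.89), 62)]
the job is handed in; nothing more can be done
None
```

I pushed the pointed arm to within about 1° of the index pin, then pushed the lock lever round to its stop pin. The job is handed in with the robot clear, after about 22 s on the robot's clock; `finish_job` gave no verdict.

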